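# Put the handwheel back on the slanted drive of a floor jack

### The arm

A 7-joint arm with a two-finger parallel gripper is mounted at the origin on the work surface. World frame = base frame: x ahead of the robot, y to its left, z up, the work surface at z = 0. Lengths are in mm, angles in rad, forces in N, time in s.
With the tool pointing down it reaches from about 425 to 925 mm from the base axis. Payload 6.8 kg.
Tool frame: the origin (TCP) lies midway between the tips of the shut fingers; the grasp point (between the pads) lies 19 mm behind it; z points along the fingers, y is the line along which they close (so a half turn about z gives the same grasp; the last joint's range is limited). The gripper opens to 85 mm and grips with 20 to 120 N. Pads are 22 mm wide; open, the fingers measure 114 mm over their backs; the gripper's body (76 mm by 85 mm) begins 54 mm behind the grasp point. The pads swing forward as they close: fully open they stand 13 mm farther back than shut.
Start: joints at [-1.371, 0.477, 0.022, 1.555, -0.011, 1.109, -0.083], TCP at [204.496, 643.295, 231.308] pointing down, gripper open.
Joint ranges: [-2.96, 2.96], [-0.34, 2.1], [-1.41, 1.46], [0.24, 2.44], [-1.37, 4.51], [0.17, 1.92], [-2.96, 2.96]. Speed limits (rad/s): [2.39, 2.39, 3.14, 3.14, 3.14, 3.14, 3.14].

### API

Orientations are given as a unit quaternion [w, x, y, z].
In Python, from rig import arm, optics, ticket gives the robot as it stands.
- The arm moves only by the tool arm_command, never from a script. Its argument "series" is a list of rows, each a list of 3 entries, a list of its own where there are three numbers: the shift along the world's x, y, z normalised to -1 to 1, where 1 is 0.8 m, then the turn, a rotation vector about the world's x, y, z normalised to -1 to 1, where 1 is 2 rad, then the opening, from 0 (shut) to 1 (fully open). A call has 1 to 5 rows; each row is the pose to reach, as a shift and turn from the pose commanded when the call began; what a row does not reach only later rows make up. A row lasts 1/8 s, in which the tool goes at most 62.5 mm and 10.7 degrees, less where a joint would pass 70% of its speed; a pose out of reach is approached as far as the arm can. A call with a number of a shift or a turn outside -1 to 1 is refused whole. A call with a gripper value outside its range is refused whole. The fingers move at their own pace and stop on an object; the grip force is fixed at half the most. Time passes only in rows, so rows that repeat a pose let the fingers close. It gives the time, the measured TCP pose, the force, the opening and the grip force at its end, in the units of the state.
- arm.get_state(): the state, without advancing time (a new reading comes with each control period).
- optics.read_camera(name): name is "scene" or "side" or "wrist"; returns a dict with "color" (420x560x3 uint8, red, green, blue), "z_map" (420x560 float32, mm along the optical axis (not along the pixel's ray), 0 where there is no reading), "camera_matrix" (3x3 intrinsics, pixels), "camera_from_world" (4x4, takes a point from world to camera coordinates). Camera axes: x right, y up, looking along -z (the intrinsics and any distortion apply to the point x, -y, -z); pixel columns grow to the right and rows downward; lengths in mm; the calibration is good to about 2 mm. A picture is of the moment at which its call begins.
- ticket.sign_off(): hands the job in; it is judged then, once.
The state is a dict: "t": time; "qpos": joint angles; "joint_velocities": joint speeds; "joint_torque": joint torques, N m; "tcp_pos": TCP position; "orientation": TCP orientation; "wrist_force": force on the tool from outside, world axes, zero at the start; "moment": the same for the moment, N m; "width": opening from 0.0 (shut) to 1.0 (fully open); "finger_force": force on a finger pad.
Only numpy, scipy, OpenCV 4.12 (cv2) and the standard library are available. Lean on these libraries where they do the work, as an engineer would, in place of code of your own. Each camera call takes 0.05 s, during which the arm holds its last target. There are 200 camera calls.

### The job

Put the black handwheel on the square drive that slants up out of the screw jack (you may have to feel for how the square is turned), push it fully home so that its hub sits flush on the drive's collar, and let go. Leave the tin, its lid, the scraper and the drill where they are.

Things in the scene. Friction and masses are not known exactly. Their poses are not given: they have to be found in the camera images.
- wheel: loose black plastic handwheel, 0.3 kg, lying flat, bore down: square hub 34 x 34 mm, 68 mm tall, in a round rim 102 mm across; rim and 4 spokes lie 6 to 18 mm above the hub's underside, above them the hub's flats are free to grip. Blind square bore from below, 18 mm wide, 34 mm deep, parallel to the flats. Origin: bore mouth, centre of the underside; z up; x, y square to the flats
- head: fixed steel collar of the jack, 52 mm across. Origin: centre of its upper face, where the hub must sit; z: out along the drive, 27 deg from vertical. On it the drive: square bar 16 mm wide from 0 to 21 mm, then a round pilot 11 mm across with a tapered end, up to 30 mm. The bar turns stiffly (0.35 N m) and starts at an unknown angle about z; these axes do not turn with it and do not show its sides
- jack: grey screw jack, fixed; foot plate 130 x 110 mm, grey gear case 85 x 80 mm up to 72 mm high, screw with a round pad behind, up to 108 mm high. Origin: centre of the underside; z up; -x is the front, over which the drive leans; the collar's centre is at (-35, 0, 120) mm
- tin: bystander: closed white tin, 80 mm across, 95 mm tall; origin at the centre of its underside
- tin_lid: bystander: flat white lid, 86 mm across, 8 mm thick; origin at the centre of its underside
- scraper: bystander: putty scraper lying along its x, 175 mm long, 45 mm wide, 18 mm high, blue handle from -100 to 0 mm, steel blade to +72 mm; origin on the underside where handle and blade meet
- drill: bystander: cordless drill standing on its battery, 185 mm tall, 240 mm long, chuck to its +x; origin at the centre of the battery's underside
There are look-alikes about, which are no part of the job. What is meant by the jack is not brown or pink, and is the larger of those in its own colour.

How it is judged:
By the outcome, as a careful person would: the job done as asked, in the order asked, and still so for the second after the job is handed in, with the robot touching nothing.
It also fails if it takes over 72 s, if anything falls off the work surface, if the arm or the gripper's body presses on something with over 40 N, if the wrist force passes 120 N, or if a joint passes its speed limit or range.

## Working session

There is one attempt and no reset: what is moved stays moved. The work goes in short steps, Python scripts to look and compute and a tool call to move; the robot and the scene stay as the last step left them, time stands still between calls to the robot, and variables do not carry over. Pictures are saved under pics/ and viewed, at most 10 in all, crops included, and the job is handed in when it is done.

Besides the shell and the picture viewer there is one more tool, called by a JSON object that holds its "op" and its "data", one argument or row to a line. arm_command: Moves the arm, as the interface text tells. Scaled input: -1 to 1 covers 0.8 m each way for a shift and 2 rad each way for a turn. Its arguments: {"type":"object","properties":{"series":{"type":"array","items":{"type":"array"}}},"required":["series"]}

```bash
mkdir -p pics; cat > h.py <<'E'
import numpy as np, cv2
from rig import arm, optics, ticket
def cam(n):
    d=optics.read_camera(n); np.savez(f'/tmp/{n}.npz',**d); return d
def cloud(d):
    z=d['z_map'].astype(float); K=d['camera_matrix']; v,u=np.mgrid[:z.shape[0],:z.shape[1]]
    X=(u-K[0,2])/K[0,0]*z; Y=(v-K[1,2])/K[1,1]*z
    P=np.stack([X,-Y,-z,np.ones_like(z)],-1)
    return (P@np.linalg.inv(d['camera_from_world']).T)[...,:3]
def proj(d,p):
    c=d['camera_from_world']@np.append(p,1); K=d['camera_matrix']
    return K[0,0]*c[0]/-c[2]+K[0,2], K[1,1]*-c[1]/-c[2]+K[1,2]
E
python3 - <<'E'
from h import *
for n in ('scene','side'):
    d=cam(n); cv2.imwrite(f'pics/{n}1.png',d['color'][...,::-1]); print(n,d['camera_matrix'].round(1).tolist(),d['camera_from_world'].round(3).tolist(),(d['z_map']>0).mean())
print(arm.get_state())
E
```

```text
scene [[406.2, 0.0, 280.9], [0.0, 406.2, 213.2], [0.0, 0.0, 1.0]] [[-0.828, 0.56, 0.013, 567.943], [-0.422, -0.639, 0.643, 86.373], [0.369, 0.527, 0.766, -1110.282], [0.0, 0.0, 0.0, 1.0]] 0.9961309523809524
side [[460.4, 0.0, 275.6], [0.0, 460.4, 207.0], [0.0, 0.0, 1.0]] [[-0.955, -0.296, -0.02, 552.886], [0.193, -0.671, 0.716, -264.292], [-0.226, 0.68, 0.698, -1000.903], [0.0, 0.0, 0.0, 1.0]] 0.996062925170068
{'t': 0.1, 'qpos': array([-1.37114404,  0.47775164,  0.02234428,  1.55634747, -0.01152766,
        1.10929316, -0.08309543]), 'joint_velocities': array([ 0.00017991, -0.00364795,  0.00013672, -0.00163688, -0.00052197,
        0.00078623, -0.00013811]), 'joint_torque': array([ 3.80543250e-03, -5.97761178e+01,  1.61314141e+00, -2.81956244e+01,
        1.27849920e-02,  4.98096037e-03, -2.61325476e-05]), 'tcp_pos': array([204.31149355, 642.77739861, 230.40218175]), 'orientation': array([-7.91382499e-05,  1.53264196e-01,  9.88184895e-01, -8.32156985e-04]), 'wrist_force': array([-0.2383517 ,  0.04798727,  0.9900069 ]), 'moment': array([ 0.02995162, -0.01043905,  0.00882152]), 'finger_force': 0.0, 'width': 0.9975570411167983}
```

View pics/scene1.png

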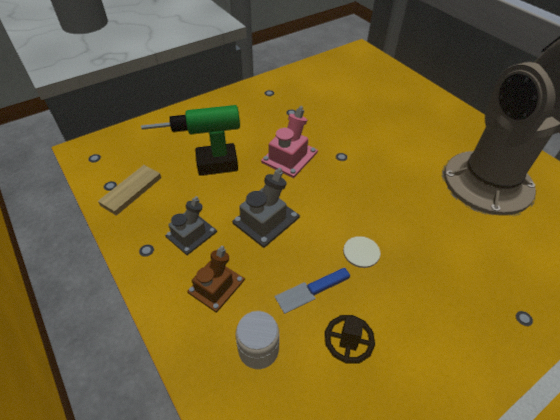

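View pics/side1.png

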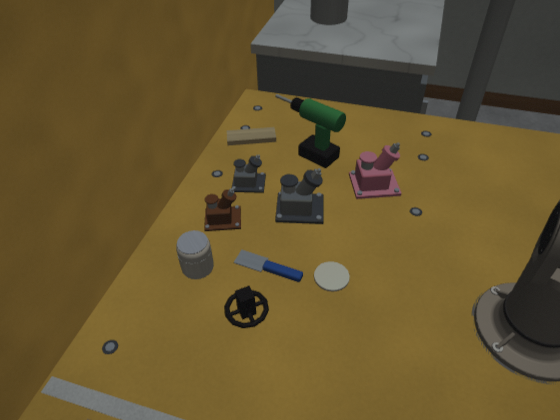

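The scene view shows the larger grey jack at (265,210), a smaller grey one at (190,230), and the wheel at (350,338) with its hub top near (351,326). In the side view the jack is at (300,200) and the wheel at (247,305).

```bash
python3 - <<'E'
from h import *
D={n:dict(np.load(f'/tmp/{n}.npz')) for n in('scene','side')}
C={n:cloud(D[n]) for n in D}
for nm,seeds in {'jack':{'scene':(225,150,310,250),'side':(270,160,335,230)},'wheel':{'scene':(320,310,385,370),'side':(218,280,275,332)}}.items():
    A=[]
    for n,(u0,v0,u1,v1) in seeds.items():
        P=C[n][v0:v1,u0:u1].reshape(-1,3); c=D[n]['color'][v0:v1,u0:u1].reshape(-1,3).astype(int)
        m=(c.max(1)-c.min(1)<45)&(P[:,2]>3)&(P[:,2]<200); P=P[m]; A.append(P)
        print(nm,n,len(P),'rect',cv2.minAreaRect(P[:,:2].astype(np.float32)),'zmax',np.percentile(P[:,2],[50,90,99,100]).round(0))
        if nm=='wheel':
            h=P[(P[:,2]>63)&(P[:,2]<74)]; print(' hub',len(h),h.mean(0).round(1),cv2.minAreaRect(h[:,:2].astype(np.float32)))
            h=P[(P[:,2]<24)]; print(' rim',cv2.minEnclosingCircle(h[:,:2].astype(np.float32)))
        else:
            f=P[P[:,2]<14]; print(' foot',len(f),cv2.minAreaRect(f[:,:2].astype(np.float32)))
            for lo,hi in((66,76),(100,112),(112,125),(125,135),(135,165)):
                q=P[(P[:,2]>lo)&(P[:,2]<hi)]; print(' ',lo,hi,len(q),q.mean(0).round(1) if len(q) else '', q.min(0).round(0) if len(q) else '',q.max(0).round(0) if len(q) else '')
E
```

```text
jack scene 3362 rect ((535.5953369140625, -274.8387451171875), (307.1474609375, 229.5792694091797), 60.832916259765625) zmax [ 49. 110. 139. 147.]
 foot 653 ((556.4974365234375, -293.09161376953125), (309.0505065917969, 217.38352966308594), 47.25240707397461)
  66 76 477 [ 596.8 -202.    70.9] [ 435. -351.   66.] [ 640. -172.   76.]
  100 112 379 [ 600.5 -213.   106.9] [ 526. -237.  100.] [ 635. -189.  112.]
  112 125 153 [ 555.4 -218.7  119.4] [ 531. -256.  112.] [ 576. -201.  125.]
  125 135 106 [ 558.6 -223.5  128.6] [ 530. -242.  125.] [ 575. -201.  135.]
  135 165 46 [ 541.9 -228.3  141.2] [ 533. -238.  136.] [ 550. -220.  147.]
jack side 2251 rect ((584.4371337890625, -298.0256042480469), (139.83265686035156, 286.328857421875), 5.750415802001953) zmax [ 54. 113. 141. 150.]
 foot 579 ((584.4371337890625, -298.0256042480469), (139.83265686035156, 286.328857421875), 5.750415802001953)
  66 76 316 [ 584.6 -194.2   71.6] [ 540. -255.   66.] [ 634. -170.   76.]
  100 112 260 [ 589.4 -210.7  107.7] [ 522. -249.  100.] [ 629. -189.  112.]
  112 125 109 [ 543.9 -214.3  118.8] [ 524. -24
[... 151 characters left out ...]
34.  135.] [ 547. -217.  150.]
wheel scene 1319 rect ((612.3068237304688, 131.96466064453125), (96.37471771240234, 96.19473266601562), 27.699987411499023) zmax [18. 67. 69. 70.]
 hub 320 [612.8 131.8  67.2] ((612.3385009765625, 131.111328125), (35.82750701904297, 33.62738037109375), 41.67185592651367)
 rim ((612.4638671875, 131.64691162109375), 49.44346237182617)
wheel side 1071 rect ((604.95263671875, 136.38897705078125), (99.74383544921875, 91.0771484375), 30.783740997314453) zmax [19. 68. 71. 72.]
 hub 212 [606.8 134.1  68.2] ((607.41259765625, 133.60658264160156), (33.94044876098633, 32.78146743774414), 40.18195724487305)
 rim ((606.5311279296875, 133.59213256835938), 50.602657318115234)
```

{"op": "arm_command", "data": {
  "series": [
    [[0.5075, -0.639, 0], [0, 0, -0.27], 1],
    [[0.5075, -0.639, 0], [0, 0, -0.27], 1],
    [[0.5075, -0.639, 0], [0, 0, -0.27], 1],
    [[0.5075, -0.639, 0], [0, 0, -0.27], 1],
    [[0.5075, -0.639, 0], [0, 0, -0.27], 1]
  ]
}}

```text
t: 0.72
tcp_pos: [399.7, 396.8, 231.1]
orientation: [-0.0, 0.411, 0.912, -0.0]
wrist_force: [1.4, 0.6, 0.3]
width: 1.0
finger_force: 0.0
```

{"op": "arm_command", "data": {
  "series": [
    [[0.263, -0.332, 0], [0, 0, 0], 1],
    [[0.263, -0.332, 0], [0, 0, 0], 1],
    [[0.263, -0.332, 0], [0, 0, 0], 1],
    [[0.263, -0.332, 0], [0, 0, 0], 1],
    [[0.263, -0.332, 0], [0, 0, 0], 1]
  ]
}}

```text
t: 1.35
tcp_pos: [593.7, 152.1, 231.1]
orientation: [-0.0, 0.411, 0.912, -0.0]
wrist_force: [1.2, 0.7, 0.8]
width: 1.003
finger_force: 0.0
```

{"op": "arm_command", "data": {
  "series": [
    [[0.017, -0.02, 0], [0, 0, 0], 1],
    [[0.017, -0.02, 0], [0, 0, 0], 1]
  ]
}}

```text
t: 1.6
tcp_pos: [606.8, 136.1, 230.8]
orientation: [-0.0, 0.413, 0.911, -0.0]
wrist_force: [-0.2, 1.4, 0.8]
width: 1.0
finger_force: 0.0
```

```bash
cat > w.py <<'E'
from h import *
d=cam('wrist'); P=cloud(d); s=arm.get_state(); print(s['t'],s['tcp_pos'].round(1),s['orientation'].round(4),s['qpos'].round(2))
cv2.imwrite('pics/w1.png',d['color'][...,::-1])
c=d['color'].astype(int); m=(c.max(-1)-c.min(-1)<45)&(P[...,2]>3)&(P[...,2]<90)&(np.hypot(P[...,0]-610,P[...,1]-132)<80)
Q=P[m]
h=Q[(Q[:,2]>63)&(Q[:,2]<74)]; print(' hub',len(h),h.mean(0).round(1),cv2.minAreaRect(h[:,:2].astype(np.float32)))
r=Q[Q[:,2]<24]; print(' rim',len(r),cv2.minEnclosingCircle(r[:,:2].astype(np.float32)))
E
python3 w.py
```

```text
1.65 [605.9 138.3 230.8] [-7.000e-04  4.113e-01  9.115e-01 -1.000e-04] [-0.59  0.4   0.35  1.71 -0.16  1.06  0.54]
 hub 950 [609.  132.5  67.4] ((609.2939453125, 132.01296997070312), (33.13626480102539, 33.36933517456055), 41.16786193847656)
 rim 2178 ((609.55419921875, 132.40371704101562), 49.140811920166016)
```

View pics/w1.png

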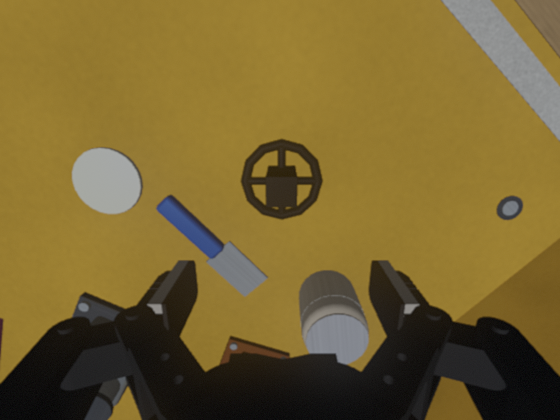

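The wrist view shows the wheel at (282,180) and nothing near enough to hit the open fingers. The tin is at (330,320) and the scraper at (210,245).

{"op": "arm_command", "data": {
  "series": [
    [[0.003, -0.0065, -0.07], [0, 0, 0], 1],
    [[0.003, -0.0065, -0.14], [0, 0, 0], 1],
    [[0.003, -0.0065, -0.18], [0, 0, 0], 1],
    [[0.003, -0.0065, -0.18], [0, 0, 0], 1],
    [[0.003, -0.0065, -0.18], [0, 0, 0], 1]
  ]
}}

```text
t: 2.28
tcp_pos: [609.3, 134.1, 88.8]
orientation: [0.0, 0.41, 0.912, 0.001]
wrist_force: [0.1, 0.6, 0.4]
width: 1.0
finger_force: 0.0
```

```bash
python3 - <<'E'
from h import *
s=arm.get_state(); print(s['tcp_pos'].round(1),s['wrist_force'].round(1))
E
```

```text
[609.3 134.1  88.8] [0.1 0.6 0.4]
```

{"op": "arm_command", "data": {
  "series": [
    [[0, -0.0015, -0.05], [0, 0, 0], 1],
    [[0, -0.0015, -0.0735], [0, 0, 0], 1],
    [[0, -0.0015, -0.0735], [0, 0, 0], 0.35],
    [[0, -0.0015, -0.0735], [0, 0, 0], 0.1],
    [[0, -0.0015, -0.0735], [0, 0, 0], 0]
  ]
}}

```text
t: 2.9
tcp_pos: [609.8, 131.3, 29.9]
orientation: [0.001, 0.411, 0.911, 0.001]
wrist_force: [0.4, 0.7, 9.0]
width: 0.394
finger_force: 59.0
```

{"op": "arm_command", "data": {
  "series": [
    [[0, 0, 0], [0, 0, 0], 0],
    [[0, 0, 0], [0, 0, 0], 0],
    [[0, 0, 0], [0, 0, 0], 0],
    [[0, 0, 0], [0, 0, 0], 0]
  ]
}}

```text
t: 3.4
tcp_pos: [609.8, 131.3, 29.9]
orientation: [0.001, 0.411, 0.911, 0.001]
wrist_force: [-2.7, 0.5, 6.9]
width: 0.397
finger_force: 59.8
```

{"op": "arm_command", "data": {
  "series": [
    [[0, 0, 0.03], [0, 0, 0], 0],
    [[0, 0, 0.1], [0, 0, 0], 0],
    [[0, 0, 0.17], [0, 0, 0], 0],
    [[0, 0, 0.24], [0, 0, 0], 0],
    [[0, 0, 0.28], [0, 0, 0], 0]
  ]
}}

```text
t: 4.03
tcp_pos: [609.6, 131.2, 255.8]
orientation: [0.001, 0.411, 0.911, 0.001]
wrist_force: [0.4, -0.1, -4.0]
width: 0.391
finger_force: 60.8
```

```bash
python3 - <<'E'
from h import *
from scipy.spatial.transform import Rotation as R
D={n:dict(np.load(f'/tmp/{n}.npz')) for n in('scene','side','wrist')}
T=np.linalg.inv(D['wrist']['camera_from_world']); Rt=R.from_quat([4.113e-01,9.115e-01,-1e-4,-7e-4]).as_matrix()
print('cam in tool',(Rt.T@(T[:3,3]-[606.5,137.5,230.8])).round(1)); print((Rt.T@T[:3,:3]).round(3), D['wrist']['camera_matrix'].round(1).tolist())
s=arm.get_state(); print(s['tcp_pos'],s['width'],s['finger_force'],s['wrist_force'].round(1))
# jack per-camera, cleaned
for n in('scene','side'):
    P=cloud(D[n]); c=D[n]['color'].astype(int)
    m=(c.max(-1)-c.min(-1)<45)&(P[...,2]>4)&(P[...,2]<170)&(np.hypot(P[...,0]-580,P[...,1]+212)<95)
    nl,lab,st,_=cv2.connectedComponentsWithStats(m.astype(np.uint8)); k=1+st[1:,4].argmax(); m=lab==k; Q=P[m]
    print(n,st[k]); f=Q[Q[:,2]<14]; print(' all',cv2.minAreaRect(Q[Q[:,2]<80][:,:2].astype(np.float32)),' foot',cv2.minAreaRect(f[:,:2].astype(np.float32)))
    q=Q[(Q[:,2]>104)&(Q[:,2]<110)&(Q[:,0]>570)]; print(' pad',cv2.minEnclosingCircle(q[:,:2].astype(np.float32)),q[:,2].mean())
    g=Q[(Q[:,2]>69)&(Q[:,2]<75)]; print(' case',cv2.minAreaRect(g[:,:2].astype(np.float32)))
    # drive tip
    i=Q[:,2].argsort()[-15:]; print(' tip',Q[i].mean(0).round(1))
E
```

```text
cam in tool [  75.7    0.8 -142. ]
[[-0.003  0.952  0.305]
 [ 1.     0.003 -0.   ]
 [-0.001  0.305 -0.952]] [[297.4, 0.0, 282.8], [0.0, 297.4, 205.7], [0.0, 0.0, 1.0]]
[609.56564239 131.15327218 255.80907711] 0.3914855965509863 60.77633198350668 [ 0.4 -0.1 -4. ]
scene [ 233  168   66   79 2580]
 all ((582.2222290039062, -219.3804931640625), (131.26358032226562, 109.83035278320312), 13.411567687988281)  foot ((582.160400390625, -219.55825805664062), (131.59840393066406, 108.90803527832031), 13.006452560424805)
 pad ((603.0178833007812, -216.9187774658203), 32.76224136352539) 107.31776989425549
 case ((593.1835327148438, -216.66888427734375), (82.23746490478516, 75.66084289550781), 14.482779502868652)
 tip [ 537.9 -230.   145.2]
side [ 275  168   49   56 2130]
 all ((577.440673828125, -218.16099548339844), (129.9065399169922, 112.82001495361328), 13.047735214233398)  foot ((577.441650390625, -218.2509765625), (129.89308166503906, 112.6895523071289), 13.00906753540039)
 pad ((600.3460083007812, -212.3884735107422), 29.397493362426758) 107.99057857811994
 case ((587.5772705078125, -214.1864471435547), (81.5896224975586, 79.53955841064453), 13.74297046661377)
 tip [ 533.  -225.8  146.2]
```

```bash
python3 - <<'E'
from h import *
for n in('scene','side'):
    d=dict(np.load(f'/tmp/{n}.npz')); P=cloud(d); hsv=cv2.cvtColor(d['color'],cv2.COLOR_RGB2HSV)
    m=((hsv[...,0]>165)|(hsv[...,0]<4))&(hsv[...,1]>60)&(hsv[...,2]>60)&(P[...,2]>4)&(P[...,2]<300)
    nl,lab,st,_=cv2.connectedComponentsWithStats(m.astype(np.uint8)); k=1+st[1:,4].argmax(); Q=P[lab==k]
    print(n,st[k],Q.min(0).round(),Q.max(0).round(),cv2.minAreaRect(Q[:,:2].astype(np.float32)))
    m=(hsv[...,0]>50)&(hsv[...,0]<75)&(hsv[...,1]>100)&(P[...,2]>50); Q=P[m]; print('drill',Q.min(0).round(),Q.max(0).round())
E
```

```text
scene [ 262  114   55   63 1691] [ 326. -418.    4.] [ 480. -305.  132.] ((402.015869140625, -377.95098876953125), (133.18240356445312, 110.57188415527344), 22.3489990234375)
drill [  62. -494.   50.] [916. 322. 787.]
side [ 349  146   52   52 1628] [ 318. -443.    4.] [ 473. -303.  133.] ((394.65838623046875, -371.63299560546875), (129.29490661621094, 104.29967498779297), 21.523954391479492)
drill [ 353. -489.   50.] [647. 667. 899.]
```

```bash
cat >> h.py <<'E'
from scipy.spatial.transform import Rotation as R
def frame(psi=0.,tilt=27.,head=13.2):
    """tool matrix with z=-drive axis, tool y at angle psi (deg) about d from the uphill jack-x direction"""
    h=np.radians(head); t=np.radians(tilt)
    d=np.array([-np.sin(t)*np.cos(h),-np.sin(t)*np.sin(h),np.cos(t)]); x=np.array([-np.sin(h),np.cos(h),0])
    M=np.stack([x,np.cross(-d,x),-d],1)
    return R.from_rotvec(np.radians(psi)*d).as_matrix()@M, d
def delta(pos,M,s=None):
    s=s or arm.get_state(); q=s['orientation']; Mc=R.from_quat(np.r_[q[1:],q[0]])
    rv=(R.from_matrix(M)*Mc.inv()).as_rotvec()
    print('now',s['tcp_pos'].round(1),'shift',((np.array(pos)-s['tcp_pos'])/800).round(4),'turn',(rv/2).round(4),'deg',np.degrees(np.linalg.norm(rv)).round(1),'mm',np.linalg.norm(np.array(pos)-s['tcp_pos']).round(1))
E
python3 -c "
from h import *
M,d=frame(); print(M.round(3)); delta([533.5,-316.5,187],M)"
```

```text
[[-0.228  0.867  0.442]
 [ 0.974  0.203  0.104]
 [ 0.     0.454 -0.891]]
now [609.6 131.2 255.8] shift [-0.0951 -0.5596 -0.086 ] turn [ 0.1089 -0.2097 -0.2415] deg 38.7 mm 459.3
```

{"op": "arm_command", "data": {
  "series": [
    [[-0.013, -0.075, 0.02], [0.022, -0.042, -0.048], 0],
    [[-0.026, -0.15, 0.03], [0.044, -0.084, -0.097], 0],
    [[-0.039, -0.225, 0.03], [0.066, -0.126, -0.145], 0],
    [[-0.052, -0.3, 0.03], [0.088, -0.168, -0.193], 0],
    [[-0.064, -0.37, 0.03], [0.1089, -0.2097, -0.2415], 0]
  ]
}}

```text
t: 4.65
tcp_pos: [556.2, -167.0, 276.7]
orientation: [0.145, 0.605, 0.761, 0.183]
wrist_force: [0.8, 1.1, -3.2]
width: 0.389
finger_force: 61.4
```

```bash
python3 -c "
from h import *
M,d=frame(); delta([533.5,-316.5,187],M); print(arm.get_state()['qpos'].round(2))"
```

```text
now [ 556.2 -167.   276.7] shift [-0.0283 -0.1868 -0.1121] turn [-0.0007 -0.0003  0.0017] deg 0.2 mm 175.8
[-0.18  0.1   0.54  2.07 -0.51  0.65  0.94]
```

{"op": "arm_command", "data": {
  "series": [
    [[-0.01, -0.07, 0], [0, 0, 0], 0],
    [[-0.02, -0.14, 0], [0, 0, 0], 0],
    [[-0.0283, -0.187, -0.03], [0, 0, 0], 0],
    [[-0.0283, -0.187, -0.1], [0, 0, 0], 0],
    [[-0.0283, -0.187, -0.112], [0, 0, 0], 0]
  ]
}}

```text
t: 5.28
tcp_pos: [532.2, -312.6, 182.8]
orientation: [0.14, 0.605, 0.763, 0.182]
wrist_force: [-0.2, 1.1, -2.5]
width: 0.399
finger_force: 61.7
```

```bash
cat > w2.py <<'E'
from h import *
d=cam('wrist'); s=arm.get_state(); print(s['t'],s['tcp_pos'].round(1),s['orientation'].round(4),s['wrist_force'].round(1))
print('tip/collar px',proj(d,[532.5,-230,146.7]),proj(d,[545.7,-226.9,120]))
c=d['color'][0:260,140:420]; cv2.imwrite('pics/w2.png',cv2.resize(c,None,fx=2.2,fy=2.2,interpolation=cv2.INTER_CUBIC)[...,::-1])
E
python3 w2.py
```

```text
5.325 [ 533.3 -312.7  183.8] [0.1405 0.6046 0.7627 0.1817] [ 0.3  0.4 -4.4]
tip/collar px (np.float64(282.05348572035183), np.float64(106.07673422438506)) (np.float64(282.4566678433079), np.float64(107.07249115403151))
```

View pics/w2.png

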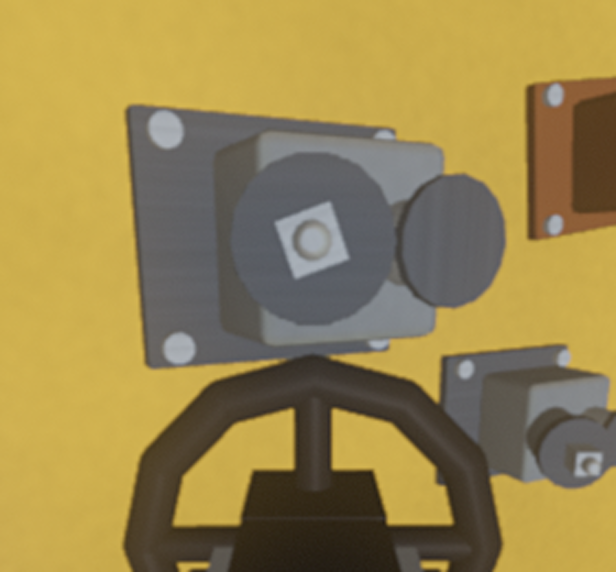

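The drive is seen nearly end-on. Its square is centred at crop (312,240), which is image (282,109), and is turned about 19° from the tool's y axis. The held wheel sits straight at the bottom of the view.

```bash
python3 - <<'E'
from h import *
d=dict(np.load('/tmp/wrist.npz')); c=d['color']; P=cloud(d); s=arm.get_state()
g=cv2.resize(cv2.cvtColor(c,cv2.COLOR_RGB2GRAY)[85:135,255:310],None,fx=6,fy=6,interpolation=cv2.INTER_CUBIC)
t,m=cv2.threshold(g,0,255,cv2.THRESH_OTSU); cs,_=cv2.findContours(m,cv2.RETR_EXTERNAL,2); k=max(cs,key=cv2.contourArea)
r=cv2.minAreaRect(k); print(t,'rect px',(r[0][0]/6+255,r[0][1]/6+85),r[1][0]/6,r[1][1]/6,r[2])
uv=np.array([r[0][0]/6+254.6,r[0][1]/6+84.6]); M,dd=frame(); 
T=np.linalg.inv(d['camera_from_world']);K=d['camera_matrix']; ray=T[:3,:3]@np.array([(uv[0]-K[0,2])/K[0,0],-(uv[1]-K[1,2])/K[1,1],-1])
p0=np.array([545.7,-226.9,120])+21*dd; o=T[:3,3]; X=o+ray*(dd@(p0-o))/(dd@ray); print('sq centre at plane 21',X.round(1),'->collar',(X-21*dd).round(1))
# depth of collar and square: height along d relative to assumed collar
mm=np.zeros(c.shape[:2],bool); mm[70:150,240:325]=1; Q=P[mm]; q=Q-[545.7,-226.9,120]; a=q@dd; xy=np.stack([q@M[:,0],q@M[:,1]],1); rad=np.hypot(*xy.T)
col=(abs(a)<6)&(rad<32); print('collar n',col.sum(),'h',np.median(a[col&(rad<24)]),cv2.minEnclosingCircle(xy[col].astype(np.float32)))
A=np.c_[xy[col&(rad<24)],np.ones((col&(rad<24)).sum())]; print('plane slopes',np.linalg.lstsq(A,a[col&(rad<24)],rcond=None)[0])
sq=(abs(a-21)<5)&(rad<14); print('sq n',sq.sum(),np.median(a[sq]),cv2.minAreaRect(xy[sq].astype(np.float32)))
E
```

```text
128.0 rect px (281.9987487792969, 109.09781138102214) 28.131495157877605 27.58263651529948 69.61083221435547
sq centre at plane 21 [ 536.4 -230.4  138.6] ->collar [ 545.7 -228.3  119.8]
collar n 3923 h -0.26620886647675734 ((-1.4222947359085083, -0.651515543460846), 25.81910514831543)
plane slopes [-1.18629229e-03 -2.55421192e-04 -2.75060776e-01]
sq n 445 20.802200191972325 ((-1.3651506900787354, -0.6487836837768555), (16.00848388671875, 15.928680419921875), 70.28694152832031)
```

```bash
python3 - <<'E'
from h import *
from scipy.optimize import least_squares
d=dict(np.load('/tmp/wrist.npz')); P=cloud(d); c=d['color'].astype(int)
s=arm.get_state(); q=s['orientation']; M=R.from_quat(np.r_[q[1:],q[0]]).as_matrix(); p=s['tcp_pos']
Q=(P-p)@M; m=(c.max(-1)<90)&(Q[...,2]>5)&(Q[...,2]<35)&(np.hypot(Q[...,0],Q[...,1])<65); X=Q[m]
r=np.hypot(X[:,0],X[:,1]); ri=X[r>38]; print(len(ri),'rim z',np.percentile(ri[:,2],[2,50,98]).round(1),'x',ri[:,0].min(),ri[:,0].max(),'y',ri[:,1].min(),ri[:,1].max())
# near-rim surface facing camera: outer edge by angle bins
an=np.degrees(np.arctan2(ri[:,1],ri[:,0])); E=[]
for a in range(-80,80,5):
    b=ri[(an>=a)&(an<a+5)]
    if len(b)>5: E.append(b[np.hypot(b[:,0],b[:,1]).argmax()][:2])
E=np.array(E); f=least_squares(lambda v:np.hypot(E[:,0]-v[0],E[:,1]-v[1])-v[2],[0,0,50],loss='soft_l1'); print('rim centre',f.x,len(E))
# hub front face x (flat at x~+17): points with z<5, |y|<15
h=Q[(c.max(-1)<90)&(Q[...,2]<8)&(Q[...,2]>-45)&(abs(Q[...,1])<25)&(abs(Q[...,0])<30)]
for lo in range(-45,8,6):
    b=h[(h[:,2]>lo)&(h[:,2]<lo+6)]
    if len(b)>5: print(lo,len(b),'x',np.percentile(b[:,0],[5,50,95]).round(1),'y',np.percentile(b[:,1],[2,98]).round(1))
C=np.array([545.5,-228.4,119.4]); print('drive collar in tool',((C-p)@M).round(1))
E
```

```text
5755 rim z [12.5 14.3 17.7] x -22.72229504458122 52.23499787715391 y -49.76904720753214 48.905284323270166
rim centre [ 3.24379333 -0.43778674 48.19566419] 32
-45 362 x [-3.5 11.9 13.8] y [-24.4  24.5]
-39 6451 x [-13.    3.6  17.9] y [-18.   17.6]
-33 747 x [10.8 18.  18.6] y [-22.5  22.4]
-27 611 x [10.8 18.1 18.7] y [-21.9  22.8]
-21 509 x [10.8 18.1 18.6] y [-22.5  22.9]
-15 440 x [11.  18.1 18.6] y [-19.1  24.5]
-9 374 x [11.  18.2 18.6] y [-22.4  22.4]
-3 319 x [11.1 18.3 18.6] y [-19.9  19.3]
3 223 x [17.9 18.3 18.6] y [-16.1  15.1]
drive collar in tool [78.9 -1.  72. ]
```

```bash
cat > tgt.py <<'E'
import sys
from h import *
h=float(sys.argv[1]); psi=float(sys.argv[2]) if len(sys.argv)>2 else 19.7
M,d=frame(psi); C=np.array([545.5,-228.4,119.4]); s=arm.get_state()
delta(C+h*d-M@[1.2,-.3,30.3],M,s)
q=s['orientation']; Mc=R.from_quat(np.r_[q[1:],q[0]]).as_matrix(); e=s['tcp_pos']+Mc@[1.2,-.3,30.3]-C
print('mouth rel collar: x,y(tool),h',(e@M[:,0]).round(2),(e@M[:,1]).round(2),(e@d).round(2),'F tool',(s['wrist_force']@M).round(1),'Mom',(s['moment']@M).round(2),'q',s['qpos'].round(2),s['t'],'d/800',(d/800).round(6))
E
python3 tgt.py 45
```

```text
now [ 533.3 -312.7  183.8] shift [-0.0253  0.0946  0.0037] turn [-0.077  -0.0225  0.1529] deg 19.8 mm 78.4
mouth rel collar: x,y(tool),h -73.72 -25.38 41.27 F tool [ 0.9 -1.4  4.1] Mom [ 0.78  0.3  -0.02] q [ 0.18  0.36  0.53  2.02 -0.91  0.71  1.57] 5.325 d/800 [-0.000552 -0.00013   0.001114]
```

{"op": "arm_command", "data": {
  "series": [
    [[-0.003, 0, 0.008], [-0.03, -0.009, 0.06], 0],
    [[-0.014, 0.04, 0.008], [-0.06, -0.018, 0.12], 0],
    [[-0.0253, 0.08, 0.0037], [-0.077, -0.0225, 0.1529], 0],
    [[-0.0253, 0.0946, 0.0037], [-0.077, -0.0225, 0.1529], 0],
    [[-0.0253, 0.0946, 0.0037], [-0.077, -0.0225, 0.1529], 0]
  ]
}}

```text
t: 5.95
tcp_pos: [516.1, -237.9, 191.8]
orientation: [0.178, 0.463, 0.854, 0.157]
wrist_force: [0.1, -0.1, -2.8]
width: 0.391
finger_force: 62.0
```

{"op": "arm_command", "data": {
  "series": [
    [[0, 0, 0], [0, 0, 0], 0],
    [[0, 0, 0], [0, 0, 0], 0]
  ]
}}

```text
t: 6.2
tcp_pos: [515.2, -239.9, 190.2]
orientation: [0.178, 0.464, 0.853, 0.156]
wrist_force: [-0.4, 0.4, -3.7]
width: 0.393
finger_force: 62.0
```

```bash
python3 tgt.py 32; python3 -c "
from h import *
for n in ('side','scene'):
    d=cam(n); u,v=map(int,proj(d,[530,-230,150])); c=d['color'][max(v-60,0):v+60,u-60:u+60]; cv2.imwrite(f'/tmp/{n}.png',cv2.resize(c,None,fx=3,fy=3,interpolation=2)[...,::-1])
cv2.imwrite('pics/both1.png',np.hstack([cv2.resize(cv2.imread(f'/tmp/{n}.png'),(360,360)) for n in('side','scene')]))"
```

```text
now [ 515.2 -239.9  190.2] shift [ 0.0045  0.0052 -0.0188] turn [0.0011 0.0033 0.0005] deg 0.4 mm 16.0
mouth rel collar: x,y(tool),h -4.13 1.7 47.41 F tool [ 1.1 -1.7  3.2] Mom [ 0.76  0.23 -0.03] q [ 0.11  0.24  0.46  2.16 -0.85  0.58  1.79] 6.2 d/800 [-0.000552 -0.00013   0.001114]
```

View pics/both1.png

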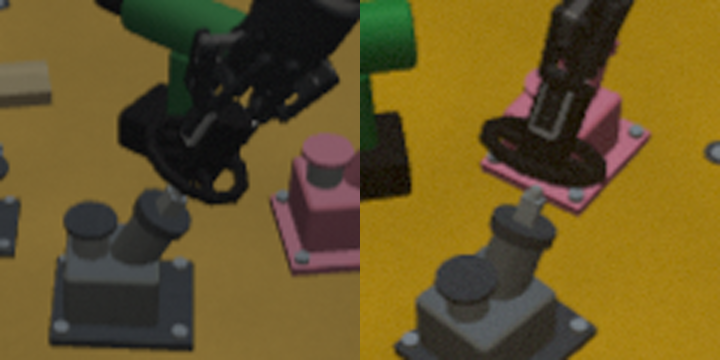

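The side and scene views show the wheel hovering just off the drive tip, with the axes a few mm apart. That matches the measured offset.

{"op": "arm_command", "data": {
  "series": [
    [[0.0025, 0.005, -0.007], [0.001, 0.003, 0], 0],
    [[0.0025, 0.005, -0.007], [0.001, 0.003, 0], 0],
    [[0.0025, 0.005, -0.007], [0.001, 0.003, 0], 0]
  ]
}}

```text
t: 6.68
tcp_pos: [516.8, -234.6, 184.0]
orientation: [0.174, 0.465, 0.854, 0.156]
wrist_force: [0.8, 0.2, -3.4]
width: 0.389
finger_force: 61.9
```

```bash
cat > avg.py <<'E'
import sys
from h import *
h=float(sys.argv[1]); psi=float(sys.argv[2]) if len(sys.argv)>2 else 19.7
S=[]
for i in range(8): optics.read_camera('wrist'); S.append(arm.get_state())
a=dict(S[-1]); 
for k in('tcp_pos','orientation','wrist_force','moment'): a[k]=np.mean([s[k] for s in S],0)
M,d=frame(psi); C=np.array([545.5,-228.4,119.4])
print('std',np.std([s['tcp_pos'] for s in S],0).round(2))
delta(C+h*d-M@[1.2,-.3,30.3],M,a)
q=a['orientation']; Mc=R.from_quat(np.r_[q[1:],q[0]]/np.linalg.norm(q)).as_matrix(); e=a['tcp_pos']+Mc@[1.2,-.3,30.3]-C
print('x,y(tool),h',(e@M).round(2),'F tool',(a['wrist_force']@M).round(1),'Mom',(a['moment']@M).round(2),'t',a['t'],a['width'])
E
python3 avg.py 32
```

```text
std [0.01 0.03 0.05]
now [ 516.8 -234.8  184.3] shift [ 0.0025 -0.0012 -0.0114] turn [-0.0002  0.0001 -0.0001] deg 0.0 mm 9.4
x,y(tool),h [  0.43   2.93 -40.88] F tool [ 0.4 -1.5  3.1] Mom [0.76 0.27 0.01] t 7.075 0.38687809831525616
```

{"op": "arm_command", "data": {
  "series": [
    [[0.0025, -0.0012, -0.008], [0, 0, 0], 0],
    [[0.0025, -0.0012, -0.0114], [0, 0, 0], 0],
    [[0.0025, -0.0012, -0.0114], [0, 0, 0], 0],
    [[0.0025, -0.0012, -0.0114], [0, 0, 0], 0]
  ]
}}

```text
t: 7.58
tcp_pos: [518.8, -235.7, 175.1]
orientation: [0.174, 0.465, 0.854, 0.156]
wrist_force: [0.2, -0.8, -3.1]
width: 0.39
finger_force: 61.9
```

```bash
python3 avg.py 24
```

```text
std [0.02 0.04 0.03]
now [ 518.9 -235.7  175.3] shift [ 0.0043  0.001  -0.0089] turn [-0.0002  0.0002 -0.0002] deg 0.0 mm 8.0
x,y(tool),h [ 1.000e-02  1.000e-01 -3.199e+01] F tool [ 0.4 -1.2  3.1] Mom [ 0.77  0.27 -0.02] t 7.975 0.3891383842897449
```

{"op": "arm_command", "data": {
  "series": [
    [[0.0022, 0.0005, -0.0045], [0, 0, 0], 0],
    [[0.0043, 0.001, -0.0089], [0, 0, 0], 0],
    [[0.0043, 0.001, -0.0089], [0, 0, 0], 0],
    [[0.0043, 0.001, -0.0089], [0, 0, 0], 0]
  ]
}}

```text
t: 8.48
tcp_pos: [522.2, -234.9, 167.9]
orientation: [0.174, 0.465, 0.854, 0.156]
wrist_force: [-0.0, 0.9, -3.1]
width: 0.39
finger_force: 61.9
```

```bash
python3 avg.py 18
```

```text
std [0.01 0.03 0.03]
now [ 522.3 -234.9  168.1] shift [ 0.0034  0.0008 -0.0067] turn [-0.0002  0.0001 -0.0001] deg 0.0 mm 6.0
x,y(tool),h [ 2.000e-02 -4.000e-02 -2.404e+01] F tool [ 0.7 -1.4  3.1] Mom [ 0.75  0.26 -0.01] t 8.875 0.38884321517607157
```

{"op": "arm_command", "data": {
  "series": [
    [[0.0017, 0.0004, -0.0034], [0, 0, 0], 0],
    [[0.0034, 0.0008, -0.0067], [0, 0, 0], 0],
    [[0.0034, 0.0008, -0.0067], [0, 0, 0], 0]
  ]
}}

```text
t: 9.25
tcp_pos: [524.9, -234.0, 162.3]
orientation: [0.174, 0.465, 0.854, 0.156]
wrist_force: [0.2, 0.4, -2.2]
width: 0.392
finger_force: 61.9
```

```bash
python3 avg.py 10
```

```text
std [0.02 0.05 0.11]
now [ 525.  -234.2  162.7] shift [ 0.0044  0.001  -0.0088] turn [-0.0002  0.     -0.0001] deg 0.0 mm 7.9
x,y(tool),h [  0.06  -0.03 -17.92] F tool [ 0.4 -1.1  3. ] Mom [0.76 0.26 0.  ] t 9.65 0.3943204035882037
```

{"op": "arm_command", "data": {
  "series": [
    [[0.0022, 0.0005, -0.0044], [0, 0, 0], 0],
    [[0.0044, 0.001, -0.0088], [0, 0, 0], 0],
    [[0.006, 0.0014, -0.0122], [0, 0, 0], 0],
    [[0.0077, 0.0018, -0.0156], [0, 0, 0], 0],
    [[0.0077, 0.0018, -0.0156], [0, 0, 0], 0]
  ]
}}

```text
t: 10.28
tcp_pos: [531.1, -232.7, 149.9]
orientation: [0.174, 0.465, 0.854, 0.156]
wrist_force: [-0.1, -0.4, -2.9]
width: 0.39
finger_force: 61.9
```

```bash
python3 avg.py 0
```

```text
std [0.03 0.03 0.1 ]
now [ 531.1 -232.8  150.3] shift [ 0.0022  0.0005 -0.0044] turn [-0.0002  0.0001 -0.0001] deg 0.0 mm 4.0
x,y(tool),h [ 0.02 -0.02 -4.  ] F tool [ 0.3 -1.5  2.6] Mom [0.75 0.27 0.02] t 10.675 0.38690613113284017
```

{"op": "arm_command", "data": {
  "series": [
    [[0.0014, 0.0003, -0.0028], [0, 0, 0], 0],
    [[0.0022, 0.0005, -0.0044], [0, 0, 0], 0],
    [[0.0022, 0.0005, -0.0044], [0, 0, 0], 0]
  ]
}}

```text
t: 11.05
tcp_pos: [532.6, -232.5, 147.4]
orientation: [0.174, 0.465, 0.854, 0.156]
wrist_force: [-7.7, 1.1, 7.1]
width: 0.394
finger_force: 63.2
```

```bash
python3 avg.py 0
```

```text
std [0.01 0.01 0.01]
now [ 532.6 -232.5  147.3] shift [ 0.0004  0.0001 -0.0008] turn [-0.0006  0.0005 -0.0001] deg 0.1 mm 0.7
x,y(tool),h [-0.01  0.01 -0.71] F tool [ 3.3 -1.6 -9.3] Mom [ 0.69  0.92 -0.06] t 11.45 0.38557764199632255
```

{"op": "arm_command", "data": {
  "series": [
    [[0.0006, 0.0001, -0.0011], [0, 0, 0], 0],
    [[0.0011, 0.0003, -0.0022], [0, 0, 0], 0],
    [[0.0011, 0.0003, -0.0022], [0, 0, 0], 0]
  ]
}}

```text
t: 11.82
tcp_pos: [532.6, -232.6, 147.2]
orientation: [0.175, 0.465, 0.854, 0.157]
wrist_force: [-22.7, 4.3, 29.0]
width: 0.395
finger_force: 66.6
```

```bash
python3 avg.py 0
```

```text
std [0.01 0.02 0.02]
now [ 532.6 -232.6  147.2] shift [ 0.0004  0.0002 -0.0006] turn [-0.0014  0.0013  0.0001] deg 0.2 mm 0.6
x,y(tool),h [-0.07  0.01 -0.59] F tool [ 10.4  -2.2 -35.7] Mom [ 0.79  2.4  -0.13] t 12.225 0.3936699576213503
```

{"op": "arm_command", "data": {
  "series": [
    [[-0.001, -0.0002, 0.002], [0, 0, 0], 0],
    [[-0.001, -0.0002, 0.002], [0, 0, 0], 0.6],
    [[-0.001, -0.0002, 0.002], [0, 0, 0], 0.9],
    [[-0.001, -0.0002, 0.002], [0, 0, 0], 0.9],
    [[-0.001, -0.0002, 0.002], [0, 0, 0], 0.9]
  ]
}}

```text
t: 12.85
tcp_pos: [533.1, -232.3, 146.4]
orientation: [0.174, 0.465, 0.854, 0.156]
wrist_force: [0.5, 0.5, 0.7]
width: 0.899
finger_force: 0.0
```

```bash
python3 avg.py 0; python3 -c "
from h import *
d=cam('wrist'); cv2.imwrite('pics/w3.png',d['color'][...,::-1])
P=cloud(d); M,dd=frame(19.7); q=(P-[545.5,-228.4,119.4])@M; h=-q[...,2]; c=d['color'].astype(int).max(-1)
m=(c<90)&(abs(q[...,0])<14)&(abs(q[...,1])<12)&(h>55)&(h<85); print('hub top',m.sum(),np.median(h[m])); A=np.c_[q[m][:,:2],np.ones(m.sum())]; print(np.linalg.lstsq(A,h[m],rcond=None)[0])
r=np.hypot(q[...,0],q[...,1]); m=(c<90)&(r>43)&(r<49)&(h>8)&(h<32); A=np.c_[q[m][:,:2],np.ones(m.sum())]; print('rim',m.sum(),np.percentile(h[m],[5,50,95]),np.linalg.lstsq(A,h[m],rcond=None)[0])"
```

```text
std [0.04 0.01 0.04]
now [ 533.  -232.3  146.5] shift [-0.0001 -0.0001  0.0003] turn [-0.0002  0.     -0.0002] deg 0.0 mm 0.3
x,y(tool),h [0.12 0.   0.26] F tool [ 0.1  0.2 -0. ] Mom [ 0.44  0.17 -0.01] t 13.25 0.9020480279550319
hub top 3395 68.07629518058536
[-7.37061008e-04  4.25813380e-05  6.80708448e+01]
rim 3696 [14.95545899 17.44864551 18.7136983 ] [-1.37256512e-02  3.88582042e-03  1.74958338e+01]
```

View pics/w3.png

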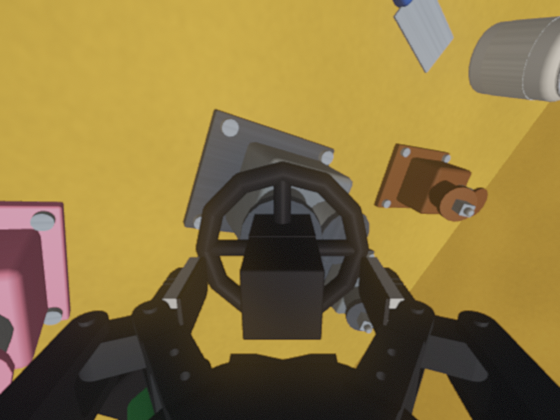

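The hub top stands 68.1 mm above the collar plane with no tilt, so the wheel is seated flush. The open fingers at (185,290) and (385,290) clear it, so I retreat along the axis.

{"op": "arm_command", "data": {
  "series": [
    [[-0.014, -0.0033, 0.029], [0, 0, 0], 0.9],
    [[-0.036, -0.0085, 0.072], [0, 0, 0], 0.9],
    [[-0.06, -0.014, 0.12], [0, 0, 0], 0.9],
    [[-0.077, -0.018, 0.156], [0, 0, 0], 0.9],
    [[-0.077, -0.018, 0.156], [0, 0, 0], 0.9]
  ]
}}

```text
t: 13.92
tcp_pos: [471.7, -247.9, 273.9]
orientation: [0.177, 0.465, 0.854, 0.156]
wrist_force: [0.6, 1.0, 0.4]
width: 0.899
finger_force: 0.0
```

{"op": "arm_command", "data": {
  "series": [
    [[0, 0, 0], [0, 0, 0], 0.9],
    [[0, 0, 0], [0, 0, 0], 0.9],
    [[0, 0, 0], [0, 0, 0], 0.9]
  ]
}}

```text
t: 14.3
tcp_pos: [471.3, -246.3, 270.2]
orientation: [0.173, 0.465, 0.854, 0.155]
wrist_force: [-0.5, -0.6, 0.4]
width: 0.902
finger_force: 0.0
```

```bash
python3 -c "
from h import *
d=cam('wrist'); s=arm.get_state(); print(s['t'],s['tcp_pos'].round(1),s['wrist_force'].round(1))
P=cloud(d); M,dd=frame(19.7); q=(P-[545.5,-228.4,119.4])@M; h=-q[...,2]; c=d['color'].astype(int).max(-1)
m=(c<90)&(abs(q[...,0])<14)&(abs(q[...,1])<14)&(h>55)&(h<85); A=np.c_[q[m][:,:2],np.ones(m.sum())]; print('hub top',m.sum(),np.linalg.lstsq(A,h[m],rcond=None)[0])
cv2.imwrite('pics/end.png',np.hstack([cv2.resize(cam('side')['color'],(400,300)),cv2.resize(d['color'],(400,300))])[...,::-1])"
```

```text
14.35 [ 471.3 -246.4  270.4] [ 0.6  0.4 -0.3]
hub top 1023 [ 2.21451148e-03 -2.21018706e-03  6.80602349e+01]
```

View pics/end.png

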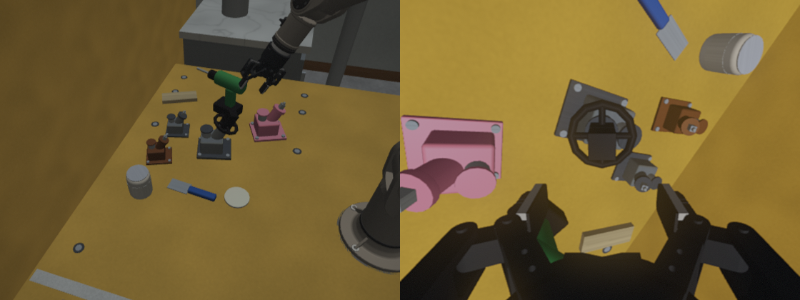

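The wheel is seated on the grey jack, at (225,122) in the side half and (603,133) in the wrist half. The gripper is clear of it and the bystanders have not moved.

```bash
python3 -c "
from rig import ticket
print(ticket.sign_off())"
```

```text
the job is handed in; nothing more can be done
None
```

The handwheel is fully home on the larger grey jack's drive, with the hub flush on the collar by camera measurement (no tilt seen); it is released, the arm is clear, the bystanders look unmoved, and the job was handed in at about 14.5 s.

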